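Drip-dry the check valve in the tongs

TASK

Without lifting it, push the white dish along the timber until it stands wholly on the round cork mat. Then take the green tongs by their two arms, close them on the freshly disinfected black check valve that stands on the turntable, and finish while holding it still in the tongs, well clear above the middle of the dish, so that it can drip there. Nothing but the tongs may take hold of the valve (the gripper itself must not touch it), and the other things stay where they are.

Things in the scene. Friction and masses are not known exactly. Their poses are not given: they have to be found in the camera images.
- dish: Loose round white ceramic dish with an open top, 100 mm outside diameter (88 mm at its foot), 35 mm high, wall 5 mm, floor 6 mm thick, about 0.26 kg. Origin: centre of its underside; z up.
- mat: Round cork mat with a dark rim, 150 mm diameter, 1 mm thick and lying flat on the timber (it cannot be felt; things slide over it as over the timber). It does not move. Origin: its centre, on the timber. It lies to the left or to the right of the dish.
- tongs: Loose green tongs lying flat on the timber, across from the mat; 0.09 kg, 215 mm long, 26 mm high throughout, two arms side by side opening in the level plane. Origin: midway between the two black grip plates (38 mm long), at underside height, near the centre of mass; x along the centre line to the jaws, z up. Grip from above, fingers closing along y. Hinge block (28 mm round) at x = -85 mm.
- tongs_left: Arm of the tongs on the +y side; origin on its hinge, at underside height. The arms swing together, sprung open: 5 N on each grip plate starts to close them, 9 N closes to 24 mm between the jaws, 11.5 N shuts them. A grip under 5 N, or fingers stopped at about 55 mm, carries the tongs open; about 20 N holds the valve firmly.
- tongs_right: Arm of the tongs on the -y side; origin on its hinge, at underside height. Over their outer faces the two grip plates are about 60 mm apart when open, about 43 mm when closed on the valve.
- tongs_jaws (a point): Point midway between the jaws, 85 mm ahead of the tongs' origin and 13 mm above the underside: the valve should come here. The jaws are flat upright faces from 62 to 109 mm ahead of the origin; open, they are about 58 mm apart inside and at most 75 mm over their outsides.
- turntable: Round white turntable, 260 mm diameter, 20 mm high, locked: it cannot turn or shift. Origin: centre of its underside. The valve stands about 95 mm from the centre towards the turntable's own -x, near the rim on the robot's side; the way in along the turntable's +x, from outside the rim to the valve, is free for the tongs. Cave, diffuser and bracket stand around the rest of the rim.
- valve: Loose black plastic check valve standing upright on the turntable: a plain cylinder of 24 mm diameter and 36 mm height, with a thin hose barb on top up to 53 mm; 22 g. Origin: centre of its underside; z up.
- valve_center (a point): Centre of the valve's cylinder, 18 mm above its underside.
- cave: Loose blue ceramic cave (half barrel), 60 mm long, 69 mm wide, 50 mm high, on the turntable; leave alone. Origin: centre of its underside.
- diffuser: Loose clear glass diffuser, 34 mm diameter, 66 mm high, on the turntable; leave alone. Origin: centre of its underside.
- bracket: Loose grey plastic suction-cup bracket, 42 mm diameter, 39 mm high, on the turntable; leave alone. Origin: centre of its underside.
- food_jar: Fish-food jar with orange cap, 64 mm diameter, 100 mm high, at the far right; leave alone. Origin: centre of its underside.
- conditioner: Bottle with blue label, 60 mm diameter, 180 mm high, at the far right; leave alone. Origin: centre of its underside.
- scraper: Blue magnetic glass scraper with black handle, 75 x 45 x 38 mm, at the far left; leave alone. Origin: centre of its underside.

How it is judged (in metres and radians):
On the way, in this order (a step that is already met when the one before it is completed fails the run):
1. the dish stands wholly on the mat (horizontal distance between dish and mat below 0.025 m and height (world z) of dish below 0.006 m and angle between dish's own z axis and vertical below 0.1 rad and linear speed of dish below 0.02 m/s), for 0.2 s.
2. the valve, gripped by both jaws of the held tongs, is lifted off the turntable (contact force between valve and tongs_left above 0.3 N and contact force between valve and tongs_right above 0.3 N and contact force between the fingers and tongs above 2 N and contact force between the fingers and valve below 0.05 N and height (world z) of valve_center above 0.055 m), for 0.2 s.
At the end, for the whole second after the job is handed in: Dish flat, centred on the mat within 25 mm; gripper holds the tongs (>2 N) at least 45 mm up; both jaws press the valve (>0.3 N), which is still, centre 70 mm or more above the timber and within 40 mm of the dish centre seen from above; gripper off the valve; nothing touches the dish (horizontal distance between dish and mat below 0.025 m and height (world z) of dish below 0.006 m and angle between dish's own z axis and vertical below 0.1 rad and contact force between valve and tongs_left above 0.3 N and contact force between valve and tongs_right above 0.3 N and contact force between the fingers and tongs above 2 N and contact force between the fingers and valve below 0.05 N and height (world z) of valve_center above 0.07 m and height (world z) of tongs above 0.045 m and horizontal distance between valve_center and dish below 0.04 m and linear speed of valve below 0.03 m/s and contact force between each of valve, tongs and dish below 0.05 N); the arm keeps its last pose, push and grip.
It fails at once if the robot itself touches the valve (contact force between any of the fingers, the arm and valve above 0.1 N).
It fails at once if the dish is lifted off the timber (height (world z) of dish above 0.015 m).
It fails at once if another thing (cave, diffuser, bracket, jar, bottle or scraper) is moved more than 25 mm (distance of any of cave, diffuser, bracket, food_jar, conditioner, scraper from where it was at the start of the episode above 0.025 m).
It also fails if it takes over 67 s, if anything falls off the work surface, if the arm or the gripper's body presses on something with over 40 N, if the wrist force passes 120 N, or if a joint passes its speed limit or range.

ROBOT

A 6-joint arm with a two-finger parallel gripper is mounted at the origin on the work surface. World frame = base frame: x ahead of the robot, y to its left, z up, the work surface at z = 0. Lengths are in mm, angles in rad, forces in N, time in s.
With the tool pointing down it reaches from about 275 to 725 mm from the base axis. Payload 15.9 kg.
Tool frame: the origin (TCP) lies on the centre line of the jaws, within the pads' length; the fingertips stand 22 mm ahead of it and the grasp point (between the pads) lies 3 mm ahead of it; z points along the fingers, y is the direction in which the jaws open and shut (so a half turn about z gives the same grasp; the last joint's range is limited). The gripper opens to 85 mm and grips with 20 to 120 N. Pads are 22 mm wide; open, the fingers measure 114 mm over their backs; the gripper's body (76 mm by 85 mm) begins 54 mm behind the grasp point. The pads swing forward as they close: fully open they stand 13 mm farther back than shut.
Start: joints at [1.118, 0.213, -0.034, 1.323, 0, 1.571], TCP at [218.734, 449.6, 222.006] pointing down, gripper open.
Joint ranges: [-2.98, 2.98], [-0.74, 1.72], [-1.14, 1.35], [-2.1, 2.04], [-1.57, 1.44], [-3.14, 3.14]. Speed limits (rad/s): [1.89, 1.89, 2.39, 2.57, 3.14, 3.14].

INTERFACE

Orientations are given as a rotation vector (axis times angle).
In Python, from plant import manip, viewer, ticket gives the robot as it stands.
- The arm moves only by the tool apply_moves, never from a script. Its argument "rows" is a list of rows, each an object of numbers: "ax", "ay", "az": the turn, a rotation vector about the world's x, y, z in degrees; "x", "y", "z": the shift along the world's x, y, z in cm; "hand": the closure, from 0 (fully open) to 1 (shut). In form: [{"ax": .., "ay": .., "az": .., "x": .., "y": .., "z": .., "hand": ..}, ...]. A call has exactly 8 rows; each row is the pose to reach, as a shift and turn from the pose commanded when the call began; what a row does not reach only later rows make up. A row lasts 1/8 s, in which the tool goes at most 62.5 mm and 10.7 degrees, less where a joint would pass 70% of its speed; a pose out of reach is approached as far as the arm can. A call with a gripper value outside its range is refused whole. The fingers move at their own pace and stop on an object; "force" is the grip in N (left out, the last holds). Time passes only in rows, so rows that repeat a pose let the fingers close, or fill a call up. It gives the time, the measured TCP pose, the force and the opening at its end, in the units of the state.
- manip.get_state(): the state, without advancing time (a new reading comes with each control period).
- viewer.grab_frame(name): name is "scene" or "top"; returns (picture, depth): 384x512x3 uint8, red, green, blue; 384x512 float32, mm along the optical axis (not along the pixel's ray), 0 where there is no reading.
- viewer.get_calibration(name): a dict with "fx", "fy", "cx", "cy" (pixels), "R" (3x3) and "t" (3): a world point X has camera coordinates R X + t. Camera axes: x right, y down, z forward; pixel columns grow to the right and rows downward; lengths in mm; the calibration is good to about 2 mm. A picture is of the moment at which its call begins. get_calibration takes no time and is no camera call.
- ticket.finish_job(): hands the job in, once; it reports no verdict.
The state is a dict: "t": time; "joint_positions": joint angles; "dq": joint speeds; "effort": joint torques, N m; "ee_pos": TCP position; "ee_rot": TCP orientation; "force": force on the tool from outside, world axes, zero at the start; "wrist_torque": the same for the moment, N m; "width": finger opening in mm.
Only numpy, scipy, OpenCV 4.12 (cv2) and the standard library are available. Lean on these libraries where they do the work, as an engineer would, in place of code of your own. Each camera call takes 0.05 s, during which the arm holds its last target. There are 200 camera calls.

## Working session

There is one attempt and no reset: what is moved stays moved. The work goes in short steps, Python scripts to look and compute and a tool call to move; the robot and the scene stay as the last step left them, time stands still between calls to the robot, and variables do not carry over. Pictures are saved under pics/ and viewed, about 8 in all and at most 12, crops included, and the job is handed in when it is done.

Besides the shell and the picture viewer there is one more tool, called in YAML: its name, and indented under it one key for each argument. apply_moves: Moves the arm, as the interface text tells. Its arguments: {"type":"object","properties":{"rows":{"type":"array","items":{"type":"object","properties":{"ax":{"type":"number"},"ay":{"type":"number"},"az":{"type":"number"},"x":{"type":"number"},"y":{"type":"number"},"z":{"type":"number"},"hand":{"type":"number"}}}},"force":{"type":"number"}},"required":["rows"]}

```bash
mkdir -p pics
cat > h.py <<'E'
import numpy as np, cv2
from plant import manip, viewer, ticket
def grab(n):
    im,d=viewer.grab_frame(n); c=viewer.get_calibration(n); return im,d,c
def world(d,c):
    v,u=np.indices(d.shape); P=np.stack([(u-c['cx'])/c['fx']*d,(v-c['cy'])/c['fy']*d,d],-1)
    return (P-np.array(c['t']))@np.array(c['R'])
E
python3 - <<'E'
from h import *
for n in("scene","top"):
    im,d,c=grab(n); np.savez(n+'0.npz',im=im,d=d); cv2.imwrite(f'pics/{n}0.png',cv2.resize(im[:,:,::-1],(800,600),interpolation=cv2.INTER_CUBIC))
    print(n,c)
print(manip.get_state())
E
```

```text
scene {'fx': 465.1769773174603, 'fy': 465.1769773174603, 'cx': 257.37015650449075, 'cy': 193.874774560782, 'R': array([[ 0.42256828,  0.90609086,  0.02086618],
       [ 0.59277499, -0.25888668, -0.76262409],
       [-0.68560474,  0.3346297 , -0.6465053 ]]), 't': array([-266.99104611, -312.8655457 , 1811.03514051])}
top {'fx': 457.2210113916047, 'fy': 457.2210113916047, 'cx': 261.0269664535204, 'cy': 191.9765353868816, 'R': array([[ 1.50032733e-03, -9.99951590e-01, -9.72454245e-03],
       [-9.85320228e-01,  1.81842709e-04, -1.70716183e-01],
       [ 1.70709687e-01,  9.83791854e-03, -9.85272256e-01]]), 't': array([  18.1867917 ,  615.86155442, 1405.61034807])}
{'t': 0.1, 'joint_positions': array([ 1.11800439e+00,  2.13297980e-01, -3.49348100e-02,  1.32352839e+00,
       -2.01845806e-05,  1.57080676e+00]), 'dq': array([ 0.00010341, -0.00244907,  0.00150646,  0.00060715, -0.00167072,
        0.00084466]), 'effort': array([-4.19475100e-04, -6.87253833e+01,  4.87807631e+01,  1.22808458e-02,
       -1.11759852e-05,  2.77803082e-06]), 'ee_pos': array([218.6126552 , 449.34008298, 221.59456696]), 'ee_rot': array([-7.05155330e-01, -3.06122868e+00,  1.48393510e-03]), 'force': array([ 0.23964285, -0.45454114,  0.5821376 ]), 'wrist_torque': array([0.05720259, 0.00685498, 0.02283368]), 'width': 85.2192497634663}
```

View pics/top0.png

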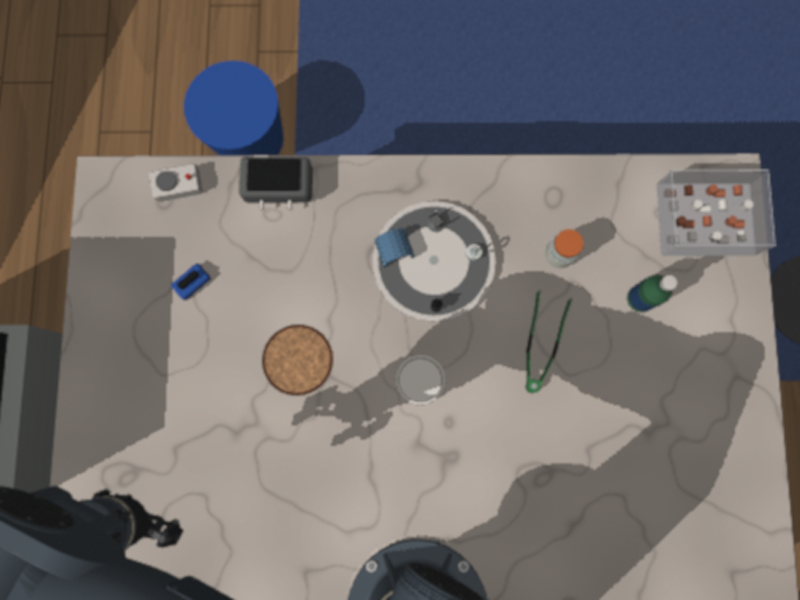

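View pics/scene0.png

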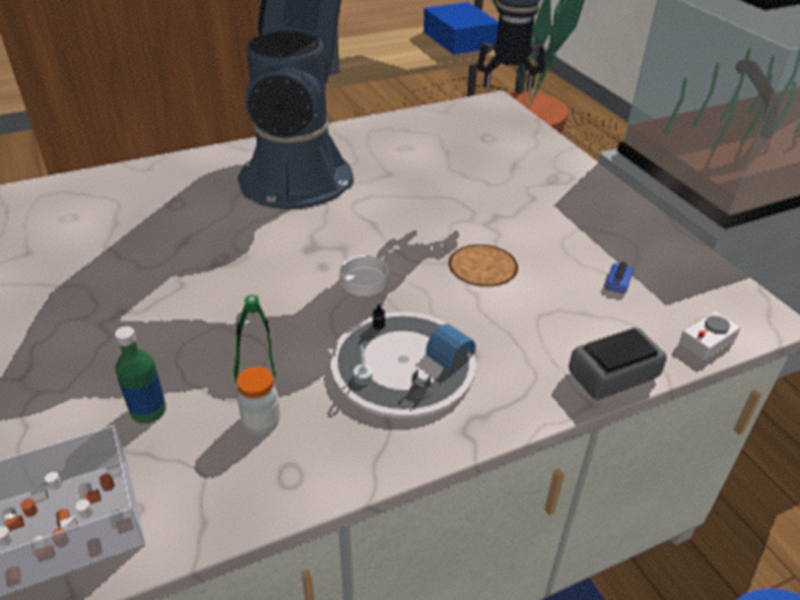

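The top view shows the dish at (420,380), mat at (297,360), and the tongs with hinge at (534,386) and jaws at about (540,292)/(571,299). It also shows the turntable at (434,260), with the valve at (436,305). Next I'll measure these.

Run:
```python
from h import *
z=np.load('top0.npz'); im,d=z['im'],z['d']; c=viewer.get_calibration('top'); W=world(d,c)
def circ(m): 
    p=W[m]; return p
def roi(u0,u1,v0,v1):
    m=np.zeros(d.shape,bool); m[int(v0/1.5625):int(v1/1.5625),int(u0/1.5625):int(u1/1.5625)]=1; return m
hsv=cv2.cvtColor(im,cv2.COLOR_RGB2HSV); H,S,V=[hsv[...,i].astype(int) for i in range(3)]
def fit(p,n):
    (x,y),r=cv2.minEnclosingCircle(p[:,:2].astype(np.float32)); print(n,len(p),'enc',round(x,1),round(y,1),round(r,1),'mean',p.mean(0).round(1),'z',np.percentile(p[:,2],[2,50,98]).round(1))
print('table z',np.percentile(W[roi(300,380,410,520)][:,2],[5,50,95]))
fit(W[roi(250,345,315,405)&(S>75)&(H<25)],'mat')
m=roi(385,455,345,415)&(W[...,2]>4); fit(W[m],'dish all'); m=roi(385,455,345,415)&(W[...,2]>25); fit(W[m],'dish rim')
m=roi(360,510,190,330)&(W[...,2]>10)&(W[...,2]<26); fit(W[m],'table')
m=roi(415,455,285,320)&(V<50); fit(W[m],'valve dark'); m=m&(W[...,2]>45); 
if m.any(): fit(W[m],'valve top')
m=roi(515,585,280,400)&(W[...,2]>12)&(W[...,2]<45); fit(W[m],'tongs')
m2=roi(515,585,280,400)&(S>90)&(H>40)&(H<90); fit(W[m2],'green')
p=W[m]
for x in range(int(p[:,0].min()),int(p[:,0].max()),15):
    q=p[(p[:,0]>=x)&(p[:,0]<x+15)]; print(x,len(q),np.sort(q[:,1]).round(0))
m=roi(360,510,190,330)&(W[...,2]>30); n,l,s,ce=cv2.connectedComponentsWithStats(m.astype(np.uint8))
for i in range(1,n):
    if s[i,4]>8: fit(W[l==i],'obj')
```

```text
table z [-5.52233762 -0.09324525  5.13665981]
mat 1549 enc 451.0 159.3 176.4 mean [498.8 250.    5.8] z [-5.8  1.1  7.5]
dish all 762 enc 462.5 -5.5 98.4 mean [458.2  -5.9  32.6] z [ 4.1  8.  39.6]
dish rim 175 enc 436.3 -7.5 70.4 mean [455.1  -5.2 117.1] z [  26.7   34.3 1490.2]
table 3954 enc 716.6 -32.8 173.5 mean [703.9 -42.   20.2] z [13.7 20.3 25.5]
valve dark 40 enc 608.3 -40.0 10.8 mean [606.1 -39.3  57.3] z [31.3 58.  76.4]
valve top 35 enc 608.3 -40.0 10.8 mean [606.9 -39.7  60.3] z [50.5 59.6 77. ]
tongs 290 enc 537.3 -259.1 107.0 mean [ 519.8 -257.    24.2] z [12.6 24.7 32.6]
green 45 enc 506.3 -266.3 80.4 mean [ 460.2 -237.8   23.5] z [10.7 23.8 32.3]
433 40 [-252. -252. -249. -249. -249. -247. -245. -245. -244. -244. -243. -242.
 -242. -242. -241. -240. -239. -238. -238. -238. -236. -236. -236. -235.
 -235. -233. -233. -232. -232. -231. -231. -230. -230. -229. -229. -228.
 -226. -226. -225. -225.]
448 38 [-258. -256. -255. -254. -253. -253. -252. -252. -249. -249. -246. -246.
 -245. -243. -243. -243. -242. -239. -239. -238. -238. -235. -235. -235.
 -235. -233. -233. -23
[... 1055 characters left out ...]
 -240. -239.]
583 17 [-311. -308. -308. -308. -307. -307. -306. -304. -304. -247. -247. -246.
 -245. -245. -245. -244. -243.]
598 15 [-315. -314. -314. -312. -311. -311. -309. -251. -251. -250. -250. -249.
 -249. -247. -246.]
613 16 [-322. -319. -318. -318. -318. -317. -316. -315. -255. -254. -253. -250.
 -250. -250. -249. -249.]
628 9 [-254. -254. -254. -253. -253. -252. -252. -252. -251.]
643 1 [-255.]
obj 59 enc 790.5 -41.2 15.9 mean [790.  -39.8  45.3] z [30.9 43.  61. ]
obj 389 enc 568.0 16.5 201.5 mean [728.9  47.9  69.8] z [38.9 64.7 74.7]
obj 83 enc 720.1 -120.1 18.5 mean [ 720.1 -118.5   47.3] z [32.3 40.3 87.3]
obj 52 enc 610.1 -39.7 12.4 mean [607.9 -40.2  56.4] z [33.6 57.3 75.1]
```

```bash
cat >> h.py <<'E'
def plane(uv,z,c):
    uv=np.asarray(uv,float).reshape(-1,2); R=np.array(c['R']); t=np.array(c['t'])
    r=np.c_[(uv[:,0]-c['cx'])/c['fx'],(uv[:,1]-c['cy'])/c['fy'],np.ones(len(uv))]@R; o=-R.T@t
    return (o+r*((z-o[2])/r[:,2])[:,None])[:,:2]
def roi(u0,u1,v0,v1):
    m=np.zeros((384,512),bool); m[int(v0/1.5625):int(v1/1.5625),int(u0/1.5625):int(u1/1.5625)]=1; return m
def uv(m): return np.argwhere(m)[:,::-1]
def big(m):
    n,l,s,ce=cv2.connectedComponentsWithStats(m.astype(np.uint8)); return l==1+s[1:,4].argmax()
def enc(p,n):
    (x,y),r=cv2.minEnclosingCircle(p.astype(np.float32)); print(n,len(p),'enc',round(x,1),round(y,1),round(r,1),'mean',p.mean(0).round(1))
E
python3 - <<'E'
from h import *
z=np.load('top0.npz'); im,d=z['im'],z['d']; c=viewer.get_calibration('top'); W=world(d,c)
hsv=cv2.cvtColor(im,cv2.COLOR_RGB2HSV); H,S,V=[hsv[...,i].astype(int) for i in range(3)]
enc(plane(uv(big(roi(250,345,315,405)&(S>75)&(H<25))),1,c),'mat')
m=big(roi(385,455,345,415)&(W[...,2]>4)&(W[...,2]<60));enc(plane(uv(m),35,c),'dish') 
Z=cv2.medianBlur(W[...,2].astype(np.float32),5)
m=big(roi(365,505,195,325)&(Z>10)); enc(plane(uv(m),20,c),'table')
m=big(roi(415,455,285,320)&(V<60)&(W[...,2]>30)); 
for h in(73,56,20): enc(plane(uv(m),h,c),'valve %d'%h)
m=roi(510,590,275,400)&(W[...,2]>12)&(W[...,2]<45); p=plane(uv(m),26,c)
q=p[p[:,0]<460]; enc(q,'hinge')
a=p[p[:,0]>475]; mid=-232-.28*(a[:,0]-475)-16
for s in(1,-1):
    b=a[(a[:,1]-mid)*s>0]
    for x in range(475,640,15):
        k=b[(b[:,0]>=x)&(b[:,0]<x+15)]; 
        if len(k): print(s,k.mean(0).round(1),end=' ')
    print('max',b[:,0].max())
v=im[170:215,245:310]; o=np.hstack([im[165:215,250:310],im[180:255,325:385][:50]])
cv2.imwrite('pics/crop.png',cv2.resize(np.vstack([im[175:255,235:390]])[:,:,::-1],(775,400),interpolation=cv2.INTER_NEAREST))
E
```

```text
mat 1549 enc 499.6 250.8 72.6 mean [499.3 250.8]
dish 639 enc 457.4 -4.9 56.0 mean [458.4  -6.5]
table 4751 enc 709.3 -34.7 130.9 mean [707.7 -36. ]
valve 73 48 enc 604.4 -39.7 12.1 mean [604.3 -39.9]
valve 56 48 enc 607.2 -40.2 12.2 mean [607.2 -40.4]
valve 20 48 enc 613.3 -41.4 12.5 mean [613.2 -41.5]
hinge 74 enc 447.7 -240.5 18.3 mean [ 446.7 -238.3]
1 [ 482.7 -228.8] 1 [ 497.  -229.2] 1 [ 513.1 -229.6] 1 [ 528.2 -231. ] 1 [ 542.7 -234.1] 1 [ 558.3 -237.3] 1 [ 572.9 -240.9] 1 [ 587.6 -244.5] 1 [ 602.1 -248. ] 1 [ 617.5 -250.3] 1 [ 631.9 -252.3] max 643.5181642488837
-1 [ 482.7 -267. ] -1 [ 497.3 -274.7] -1 [ 513.4 -282.1] -1 [ 527.  -287.1] -1 [ 541.5 -291.5] -1 [ 558.3 -296.4] -1 [ 572.9 -300.5] -1 [ 588.  -304.9] -1 [ 602.1 -310.7] -1 [ 617.1 -316.6] max 623.6887380153737
```

View pics/crop.png

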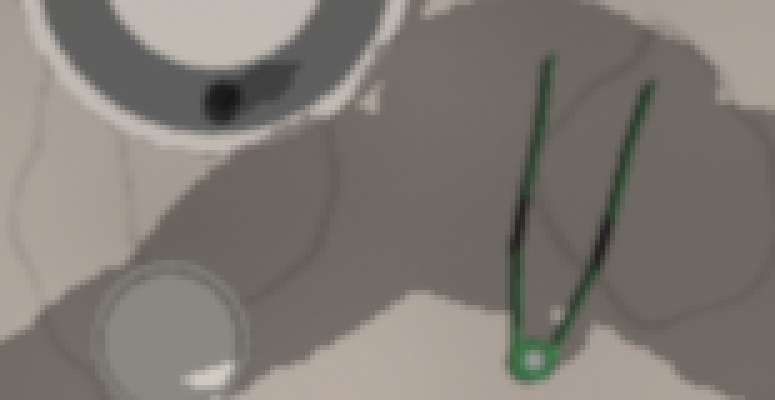

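Mat (500,251), dish (457.5,-6), valve about (610,-41), tongs hinge (447,-240) and jaw tips about (633,-286). I'll move behind the dish now, with the fingers across the push direction.

apply_moves:
  force: 20
  rows:
    - {"x": 1.9,"y": -5,"az": -9,"hand": 0.29}
    - {"x": 3.8,"y": -10,"az": -18,"hand": 0.29}
    - {"x": 6,"y": -16,"az": -27,"hand": 0.29}
    - {"x": 8.5,"y": -22,"az": -37,"hand": 0.29}
    - {"x": 11,"y": -28,"az": -46,"hand": 0.29}
    - {"x": 13.5,"y": -34,"az": -55,"hand": 0.29}
    - {"x": 16,"y": -39,"az": -64,"hand": 0.29}
    - {"x": 18,"y": -44,"az": -73.3,"hand": 0.29}

```text
validation failed for argument at $.ro...
```

apply_moves:
  rows:
    - {"x": 1.5,"y": -3,"z": -2,"hand": 0.29}
    - {"x": 3,"y": -6,"z": -5,"hand": 0.29}
    - {"x": 4.66,"y": -9,"z": -8,"hand": 0.29}
    - {"x": 4.66,"y": -9,"z": -12,"hand": 0.29}
    - {"x": 4.66,"y": -9,"z": -15,"hand": 0.29}
    - {"x": 4.66,"y": -9,"z": -17.5,"hand": 0.29}
    - {"x": 4.66,"y": -9,"z": -19.0,"hand": 0.29}
    - {"x": 4.66,"y": -9,"z": -19.0,"hand": 0.29}

```text
validation failed for argument at $.ro...
```

Run:
```python
from h import *
s=manip.get_state(); print({k:np.round(s[k],3) for k in('t','joint_positions','ee_pos','ee_rot','force','width')})
z=np.load('top0.npz'); c=viewer.get_calibration('top')
for p in [(338.6,219.4),(355.4,223.6)]: print(plane([p],26,c))
```

```text
{'t': np.float64(0.1), 'joint_positions': array([ 1.118,  0.213, -0.035,  1.324, -0.   ,  1.571]), 'ee_pos': array([218.613, 449.34 , 221.595]), 'ee_rot': array([-7.050e-01, -3.061e+00,  1.000e-03]), 'force': array([ 0.24 , -0.455,  0.582]), 'width': np.float64(85.219)}
[[ 531.1055218  -230.41059187]]
[[ 517.60481967 -283.80346756]]
```

apply_moves:
  force: 20
  rows:
    - {"ax": 0,"ay": 0,"az": -9,"x": 1.9,"y": -5,"z": 0,"hand": 0.29}
    - {"ax": 0,"ay": 0,"az": -18,"x": 3.8,"y": -10,"z": 0,"hand": 0.29}
    - {"ax": 0,"ay": 0,"az": -27,"x": 6,"y": -16,"z": 0,"hand": 0.29}
    - {"ax": 0,"ay": 0,"az": -37,"x": 8.5,"y": -22,"z": 0,"hand": 0.29}
    - {"ax": 0,"ay": 0,"az": -46,"x": 11,"y": -28,"z": 0,"hand": 0.29}
    - {"ax": 0,"ay": 0,"az": -55,"x": 13.5,"y": -34,"z": 0,"hand": 0.29}
    - {"ax": 0,"ay": 0,"az": -64,"x": 16,"y": -39,"z": 0,"hand": 0.29}
    - {"ax": 0,"ay": 0,"az": -73.3,"x": 18,"y": -44,"z": 0,"hand": 0.29}

```text
t: 1.1
ee_pos: [399.2, 7.5, 222.0]
ee_rot: [2.399, 2.028, 0.0]
force: [0.6, 0.5, 0.3]
width: 60.7
```

apply_moves:
  rows:
    - {"ax": 0,"ay": 0,"az": 0,"x": 1.5,"y": -3,"z": -2,"hand": 0.29}
    - {"ax": 0,"ay": 0,"az": 0,"x": 3,"y": -6,"z": -4,"hand": 0.29}
    - {"ax": 0,"ay": 0,"az": 0,"x": 4.6,"y": -9.2,"z": -8,"hand": 0.29}
    - {"ax": 0,"ay": 0,"az": 0,"x": 4.6,"y": -9.2,"z": -12,"hand": 0.29}
    - {"ax": 0,"ay": 0,"az": 0,"x": 4.6,"y": -9.2,"z": -15,"hand": 0.29}
    - {"ax": 0,"ay": 0,"az": 0,"x": 4.6,"y": -9.2,"z": -17.5,"hand": 0.29}
    - {"ax": 0,"ay": 0,"az": 0,"x": 4.6,"y": -9.2,"z": -19.0,"hand": 0.29}
    - {"ax": 0,"ay": 0,"az": 0,"x": 4.6,"y": -9.2,"z": -19.0,"hand": 0.29}

```text
t: 2.1
ee_pos: [443.7, -82.2, 31.1]
ee_rot: [-2.392, -2.034, 0.002]
force: [0.6, 0.7, -0.7]
width: 60.6
```

apply_moves:
  rows:
    - {"ax": 0,"ay": 0,"az": 0,"x": 0.1,"y": 0.6,"z": 0,"hand": 0.29}
    - {"ax": 0,"ay": 0,"az": 0,"x": 0.3,"y": 1.8,"z": 0,"hand": 0.29}
    - {"ax": 0,"ay": 0,"az": 0,"x": 0.5,"y": 3.1,"z": 0,"hand": 0.29}
    - {"ax": 0,"ay": 0,"az": 0,"x": 0.7,"y": 4.4,"z": 0,"hand": 0.29}
    - {"ax": 0,"ay": 0,"az": 0,"x": 0.9,"y": 5.7,"z": 0,"hand": 0.29}
    - {"ax": 0,"ay": 0,"az": 0,"x": 1.1,"y": 7,"z": 0,"hand": 0.29}
    - {"ax": 0,"ay": 0,"az": 0,"x": 1.3,"y": 8,"z": 0,"hand": 0.29}
    - {"ax": 0,"ay": 0,"az": 0,"x": 1.3,"y": 8,"z": 0,"hand": 0.29}

```text
t: 3.1
ee_pos: [457.9, -1.8, 32.0]
ee_rot: [2.392, 2.036, 0.0]
force: [0.5, -0.4, 0.4]
width: 61.0
```

Run:
```python
from h import *
s=manip.get_state(); print({k:np.round(s[k],3) for k in('t','ee_pos','ee_rot','force','width')})
for n in("scene","top"):
    im,d,c=grab(n); np.savez(n+'1.npz',im=im,d=d)
    cv2.imwrite(f'pics/{n}1.png',cv2.resize((im[120:270,170:370] if n=='scene' else im[150:300,150:350])[:,:,::-1],(800,600),interpolation=cv2.INTER_CUBIC))
```

```text
{'t': np.float64(3.1), 'ee_pos': array([457.877,  -1.763,  31.991]), 'ee_rot': array([2.392, 2.036, 0.   ]), 'force': array([ 0.548, -0.376,  0.383]), 'width': np.float64(61.009)}
```

View pics/scene1.png

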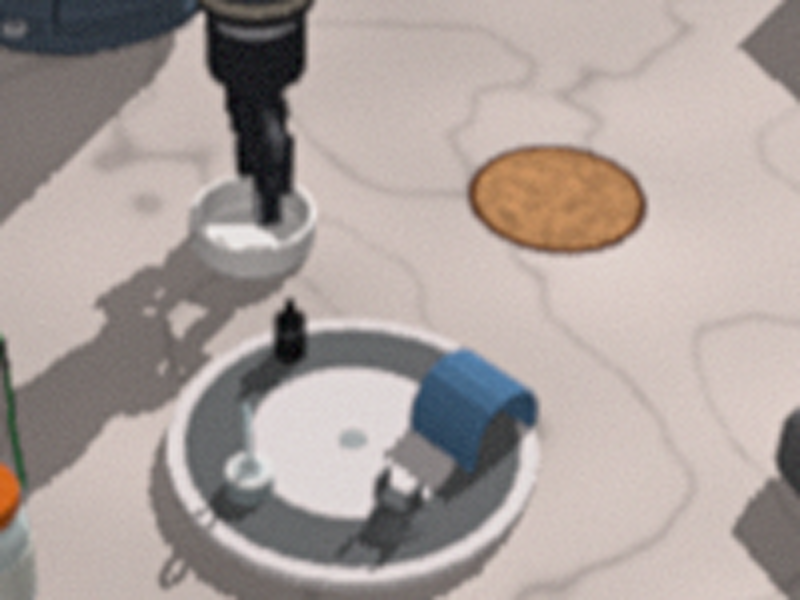

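View pics/top1.png

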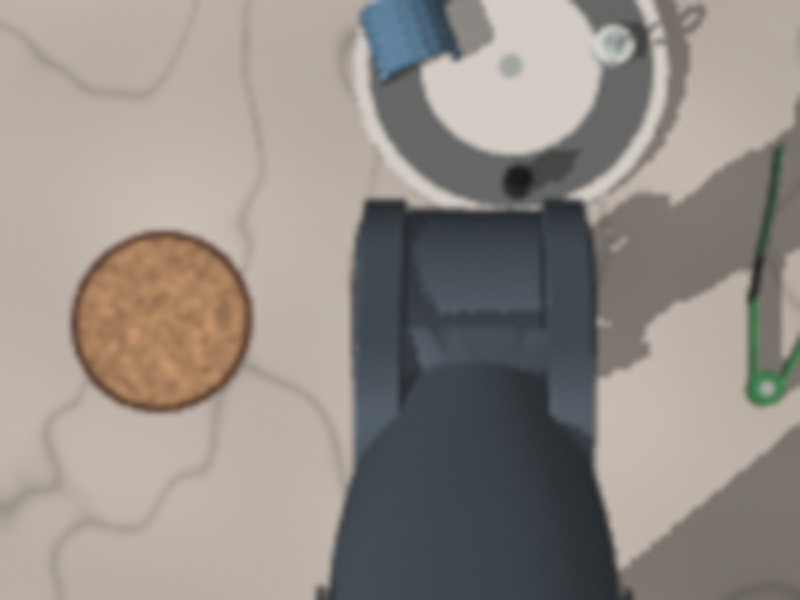

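Run:
```python
from h import *
s=manip.get_state(); 
c=viewer.get_calibration('scene');R=np.array(c['R']);t=np.array(c['t'])
def pr(X):
    q=R@np.array(X,float)+t; return (np.array([c['fx']*q[0]/q[2]+c['cx'],c['fy']*q[1]/q[2]+c['cy']])-[170,120])*4
for X in [(457.5,-6,0),(457.5,-6,35),(458,-2,32),(488,-7,32),(488,-7,10),(428,3,32),(610,-41,20),(500,251,1)]: print(X,pr(X).round())
z=np.load('scene1.npz'); W=world(z['d'],c)
for u,v in [(270,215),(270,200),(268,180),(278,160)]: print(W[120+v//4,170+u//4].round())
```

```text
(457.5, -6, 0) [251. 246.]
(457.5, -6, 35) [250. 211.]
(458, -2, 32) [255. 213.]
(488, -7, 32) [264. 236.]
(488, -7, 10) [265. 258.]
(428, 3, 32) [247. 191.]
(610, -41, 20) [287. 356.]
(500, 251, 1) [555. 197.]
[499.  -8.  64.]
[504. -10.  80.]
[515. -15. 107.]
[516.  -9. 125.]
```

Run:
```python
from h import *
c=viewer.get_calibration('scene');R=np.array(c['R']);t=np.array(c['t'])
def pr(X):
    q=R@np.array(X,float)+t; return np.array([c['fx']*q[0]/q[2]+c['cx'],c['fy']*q[1]/q[2]+c['cy']])*1.5625
u=np.array([.437,.899,0])*42
for z in (200,213,222,250,276,300): print(z,pr(np.array([218.7,449.6,z])+u).round(),pr(np.array([218.7,449.6,z])-u).round())
im=np.load('scene0.npz')['im'];a=im[0:90,280:370]
b=np.load('scene1.npz')['im'][120:210,190:280]
cv2.imwrite('pics/g.png',cv2.resize(np.hstack([a,b])[:,:,::-1],(800,400),interpolation=cv2.INTER_CUBIC))
```

```text
200 [523. 108.] [486. 107.]
213 [523. 103.] [487. 102.]
222 [524.  99.] [487.  98.]
250 [525.  87.] [489.  86.]
276 [527.  76.] [490.  75.]
300 [528.  66.] [491.  65.]
```

View pics/g.png

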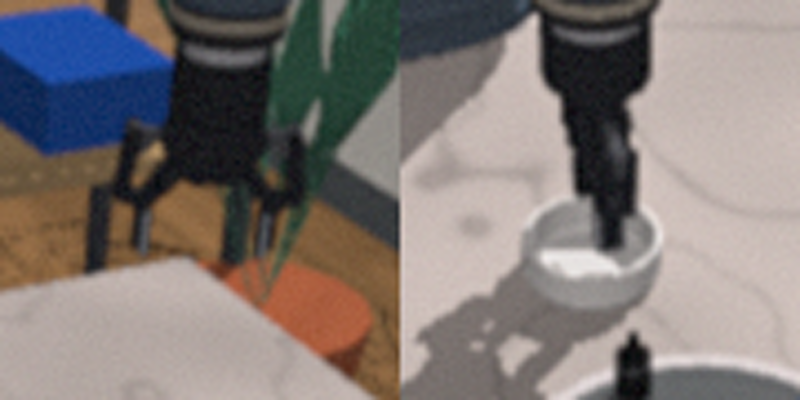

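The images show the fingertips standing about 25 mm higher than the reported TCP implies: they passed over the rim, inside the dish, without contact, and the dish hasn't moved. I'll back out and calibrate the tip height on free timber.

apply_moves:
  rows:
    - {"ax": 0,"ay": 0,"az": 0,"x": 0,"y": 0,"z": 2,"hand": 0.29}
    - {"ax": 0,"ay": 0,"az": 0,"x": 0,"y": 0,"z": 4,"hand": 0.29}
    - {"ax": 0,"ay": 0,"az": 0,"x": -0.4,"y": -3,"z": 4,"hand": 0.29}
    - {"ax": 0,"ay": 0,"az": 0,"x": -0.8,"y": -5.5,"z": 4,"hand": 0.29}
    - {"ax": 0,"ay": 0,"az": 0,"x": -1.3,"y": -9,"z": 4,"hand": 0.29}
    - {"ax": 0,"ay": 0,"az": 0,"x": -1.3,"y": -9,"z": 1.5,"hand": 0.29}
    - {"ax": 0,"ay": 0,"az": 0,"x": -1.3,"y": -9,"z": -0.4,"hand": 0.29}
    - {"ax": 0,"ay": 0,"az": 0,"x": -1.3,"y": -9,"z": -0.4,"hand": 0.29}

```text
t: 4.2
ee_pos: [443.6, -92.6, 27.1]
ee_rot: [-2.393, -2.033, 0.002]
force: [-0.2, 0.4, 1.0]
width: 60.4
```

Run:
```python
from h import *
s=manip.get_state(); print({k:np.round(s[k],3) for k in('t','ee_pos','force','width')})
im,d,c=grab('scene'); W=world(d,c)
R=np.array(c['R']);t=np.array(c['t'])
V=im.max(-1); 
for x,y in [(445,-92),(475,-97),(415,-87)]:
  for z in (0,25,60):
    q=R@np.array([x,y,z])+t; print((x,y,z),(c['fx']*q[0]/q[2]+c['cx']).round(),(c['fy']*q[1]/q[2]+c['cy']).round())
m=(V<75)&(np.arange(512)[None]>180)&(np.arange(512)[None]<240)&(np.arange(384)[:,None]<185)&(np.arange(384)[:,None]>120)
k=m&(W[...,2]<60)&(W[...,2]>8)
print(len(W[k]),W[k].round()[:40].tolist(), uv(k)[-6:])
cv2.imwrite('pics/s2.png',cv2.resize(im[110:210,150:283][:,:,::-1],(798,600),interpolation=cv2.INTER_CUBIC))
```

```text
{'t': np.float64(4.2), 'ee_pos': array([443.574, -92.621,  27.126]), 'force': array([-0.234,  0.412,  0.992]), 'width': np.float64(60.357)}
(445, -92, 0) 206.0 186.0
(445, -92, 25) 206.0 180.0
(445, -92, 60) 205.0 171.0
(475, -97, 0) 208.0 192.0
(475, -97, 25) 208.0 186.0
(475, -97, 60) 207.0 177.0
(415, -87, 0) 204.0 180.0
(415, -87, 25) 204.0 174.0
(415, -87, 60) 203.0 165.0
95 [[102.0, -61.0, 38.0], [103.0, -58.0, 38.0], [100.0, -53.0, 35.0], [93.0, -47.0, 30.0], [77.0, -39.0, 19.0], [119.0, 80.0, 14.0], [100.0, -61.0, 33.0], [111.0, -60.0, 39.0], [105.0, -55.0, 34.0], [89.0, -47.0, 23.0], [88.0, -43.0, 22.0], [85.0, -38.0, 19.0], [111.0, -64.0, 36.0], [114.0, -61.0, 37.0], [100.0, -54.0, 27.0], [95.0, -49.0, 23.0], [91.0, -44.0, 19.0], [90.0, -40.0, 18.0], [110.0, -64.0, 31.0], [110.0, -61.0, 30.0], [109.0, -57.0, 28.0], [95.0, -49.0, 19.0], [90.0, -44.0, 15.0], [96.0, -42.0, 18.0], [107.0, -64.0, 25.0], [114.0, -62.0, 28.0], [107.0, -56.0, 23.0], [101.0, -51.0, 18.0], [98.0, -46.0, 15.0], [98.0, -43.0, 14.0], [93.0, -38.0, 10.0], [111.0, -65.0, 23.0], [111.0, -62.0, 22.0], [107.0, -57.0, 19.0], [102.0, -52.0, 14.0], [102.0, -48.0, 14.0], [103.0, -44.0, 13.0], [108.0, -42.0, 16.0], [117.0, -67.0, 23.0], [111.0, -62.0, 18.0]] [[209 180]
 [210 180]
 [206 181]
 [207 181]
 [208 181]
 [209 181]]
```

View pics/s2.png

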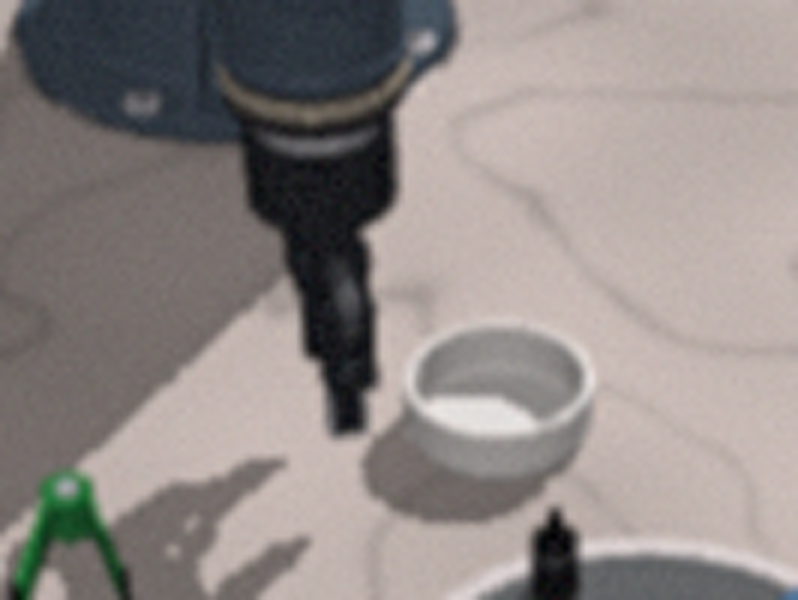

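Here the near fingertip shows at pixel (207.5,182), which puts the tips at z≈40 with the TCP reading 27. So tip z ≈ TCP + 13 at this opening. I'll go lower, watching the force, and start the push.

apply_moves:
  rows:
    - {"ax": 0,"ay": 0,"az": 0,"x": 0,"y": 0,"z": -0.4,"hand": 0.29}
    - {"ax": 0,"ay": 0,"az": 0,"x": 0,"y": 0,"z": -0.8,"hand": 0.29}
    - {"ax": 0,"ay": 0,"az": 0,"x": 0,"y": 0,"z": -1.2,"hand": 0.29}
    - {"ax": 0,"ay": 0,"az": 0,"x": 0,"y": 0,"z": -1.6,"hand": 0.29}
    - {"ax": 0,"ay": 0,"az": 0,"x": 0,"y": 0,"z": -1.9,"hand": 0.29}
    - {"ax": 0,"ay": 0,"az": 0,"x": 0,"y": 0,"z": -2.2,"hand": 0.29}
    - {"ax": 0,"ay": 0,"az": 0,"x": 0,"y": 0,"z": -2.4,"hand": 0.29}
    - {"ax": 0,"ay": 0,"az": 0,"x": 0,"y": 0,"z": -2.4,"hand": 0.29}

```text
t: 5.25
ee_pos: [444.7, -92.4, 3.9]
ee_rot: [-2.393, -2.035, 0.0]
force: [-0.1, -0.2, 0.1]
width: 60.5
```

apply_moves:
  rows:
    - {"ax": 0,"ay": 0,"az": 0,"x": 0.1,"y": 0.8,"z": 0,"hand": 0.29}
    - {"ax": 0,"ay": 0,"az": 0,"x": 0.3,"y": 2,"z": 0,"hand": 0.29}
    - {"ax": 0,"ay": 0,"az": 0,"x": 0.4,"y": 2.8,"z": 0,"hand": 0.29}
    - {"ax": 0,"ay": 0,"az": 0,"x": 0.6,"y": 3.6,"z": 0,"hand": 0.29}
    - {"ax": 0,"ay": 0,"az": 0,"x": 0.7,"y": 4.6,"z": 0,"hand": 0.29}
    - {"ax": 0,"ay": 0,"az": 0,"x": 0.9,"y": 5.6,"z": 0,"hand": 0.29}
    - {"ax": 0,"ay": 0,"az": 0,"x": 1,"y": 6.2,"z": 0,"hand": 0.29}
    - {"ax": 0,"ay": 0,"az": 0,"x": 1,"y": 6.2,"z": 0,"hand": 0.29}

```text
t: 6.25
ee_pos: [454.8, -29.9, 4.0]
ee_rot: [-2.392, -2.036, -0.0]
force: [-0.5, 0.4, 0.6]
width: 60.6
```

```bash
cat >> h.py <<'E'
def dish():
    # dish rim in scene view: match against table by grey brightness is unreliable; use height band + bright low-sat
    im,d,c=grab('scene'); W=world(d,c); return im,d,c,W
E
python3 - <<'E'
from h import *
s=manip.get_state(); print({k:np.round(s[k],3) for k in('t','ee_pos','force','width')})
im,d,c,W=dish(); 
Z=cv2.medianBlur(W[...,2].astype(np.float32),3)
m=(Z>8)&(Z<42)&(W[...,0]<570)&(W[...,0]>330)&(W[...,1]>-120)&(W[...,1]<350)&(im.max(-1)>95)
m=big(m); p=W[m]; print(m.sum(), p.mean(0).round(1)); enc(plane(uv(m),35,c),'rim35'); print(np.percentile(p,[2,98],axis=0).round())
cv2.imwrite('pics/s3.png',cv2.resize(im[110:210,150:283][:,:,::-1],(798,600),interpolation=cv2.INTER_CUBIC))
E
```

```text
{'t': np.float64(6.25), 'ee_pos': array([454.832, -29.947,   4.017]), 'force': array([-0.506,  0.42 ,  0.559]), 'width': np.float64(60.595)}
485 [468.2  29.4  21.5]
rim35 485 enc 478.3 15.8 65.8 mean [484.   22.4]
[[418. -20.   5.]
 [515.  67.  40.]]
```

View pics/s3.png

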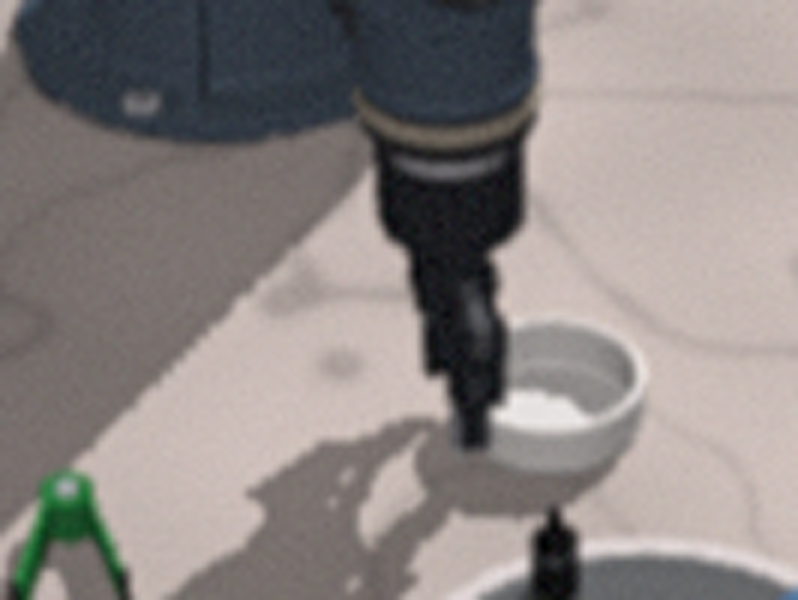

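The dish is now pushed between the fingers. Continuing along the line to the mat.

apply_moves:
  rows:
    - {"ax": 0,"ay": 0,"az": 0,"x": 0.15,"y": 1,"z": 0,"hand": 0.29}
    - {"ax": 0,"ay": 0,"az": 0,"x": 0.4,"y": 2.5,"z": 0,"hand": 0.29}
    - {"ax": 0,"ay": 0,"az": 0,"x": 0.6,"y": 4,"z": 0,"hand": 0.29}
    - {"ax": 0,"ay": 0,"az": 0,"x": 0.9,"y": 5.5,"z": 0,"hand": 0.29}
    - {"ax": 0,"ay": 0,"az": 0,"x": 1.1,"y": 7,"z": 0,"hand": 0.29}
    - {"ax": 0,"ay": 0,"az": 0,"x": 1.3,"y": 8.5,"z": 0,"hand": 0.29}
    - {"ax": 0,"ay": 0,"az": 0,"x": 1.6,"y": 10,"z": 0,"hand": 0.29}
    - {"ax": 0,"ay": 0,"az": 0,"x": 1.8,"y": 11.3,"z": 0,"hand": 0.29}

```text
t: 7.3
ee_pos: [472.9, 83.6, 4.0]
ee_rot: [2.393, 2.035, 0.0]
force: [-0.4, -0.4, 0.1]
width: 60.6
```

apply_moves:
  rows:
    - {"ax": 0,"ay": 0,"az": 0,"x": 0.2,"y": 1.5,"z": 0,"hand": 0.29}
    - {"ax": 0,"ay": 0,"az": 0,"x": 0.5,"y": 3,"z": 0,"hand": 0.29}
    - {"ax": 0,"ay": 0,"az": 0,"x": 0.7,"y": 4.5,"z": 0,"hand": 0.29}
    - {"ax": 0,"ay": 0,"az": 0,"x": 0.9,"y": 6,"z": 0,"hand": 0.29}
    - {"ax": 0,"ay": 0,"az": 0,"x": 1.1,"y": 7.2,"z": 0,"hand": 0.29}
    - {"ax": 0,"ay": 0,"az": 0,"x": 1.3,"y": 8.4,"z": 0,"hand": 0.29}
    - {"ax": 0,"ay": 0,"az": 0,"x": 1.4,"y": 9.4,"z": 0,"hand": 0.29}
    - {"ax": 0,"ay": 0,"az": 0,"x": 1.5,"y": 10.0,"z": 0,"hand": 0.29}

```text
t: 8.3
ee_pos: [487.8, 183.2, 4.0]
ee_rot: [-2.393, -2.035, 0.0]
force: [-0.5, -1.7, 0.9]
width: 60.5
```

Run:
```python
from h import *
s=manip.get_state(); print({k:np.round(s[k],3) for k in('t','ee_pos','force','width')})
im,d,c,W=dish(); 
R=np.array(c['R']);t=np.array(c['t'])
for n in((470,220),):pass
hsv=cv2.cvtColor(im,cv2.COLOR_RGB2HSV)
# overlay expected rim circle for candidate centres & mat
def circ(x,y,r,z):
    a=np.linspace(0,2*np.pi,90); X=np.c_[x+r*np.cos(a),y+r*np.sin(a),0*a+z]; q=X@R.T+t
    return (np.c_[c['fx']*q[:,0]/q[:,2]+c['cx'],c['fy']*q[:,1]/q[:,2]+c['cy']]-[230,110])*5
u=np.array([.163,.987]); p=s['ee_pos'][:2]+51*u; print('dish pred',p)
o=cv2.resize(im[110:230,230:390][:,:,::-1],(800,600),interpolation=cv2.INTER_CUBIC)
cv2.polylines(o,[circ(*p,50,35).astype(np.int32)],True,(0,0,255),1)
cv2.polylines(o,[circ(499.5,251,75,1).astype(np.int32)],True,(255,0,0),1)
cv2.imwrite('pics/s4.png',o)
```

```text
{'t': np.float64(8.3), 'ee_pos': array([487.772, 183.163,   3.988]), 'force': array([-0.485, -1.744,  0.856]), 'width': np.float64(60.546)}
dish pred [496.08512849 233.50004725]
```

View pics/s4.png

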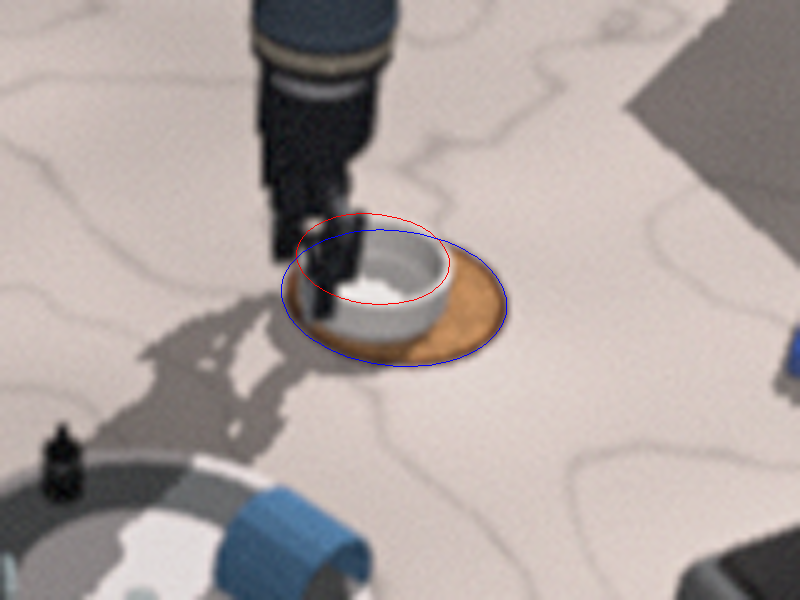

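The dish is already mostly on the mat, about 15 mm short of centre. Last push, then I'll back off.

apply_moves:
  rows:
    - {"ax": 0,"ay": 0,"az": 0,"x": 0.1,"y": 0.4,"z": 0,"hand": 0.29}
    - {"ax": 0,"ay": 0,"az": 0,"x": 0.2,"y": 0.8,"z": 0,"hand": 0.29}
    - {"ax": 0,"ay": 0,"az": 0,"x": 0.25,"y": 1.1,"z": 0,"hand": 0.29}
    - {"ax": 0,"ay": 0,"az": 0,"x": 0.3,"y": 1.4,"z": 0,"hand": 0.29}
    - {"ax": 0,"ay": 0,"az": 0,"x": 0.3,"y": 1.4,"z": 0,"hand": 0.29}
    - {"ax": 0,"ay": 0,"az": 0,"x": 0.2,"y": 0.6,"z": 0,"hand": 0.29}
    - {"ax": 0,"ay": 0,"az": 0,"x": 0,"y": -1,"z": 0,"hand": 0.29}
    - {"ax": 0,"ay": 0,"az": 0,"x": -0.8,"y": -5,"z": 0,"hand": 0.29}

```text
t: 9.35
ee_pos: [479.8, 131.8, 4.0]
ee_rot: [2.392, 2.037, 0.001]
force: [0.5, -0.6, 0.4]
width: 60.8
```

apply_moves:
  rows:
    - {"ax": 0,"ay": 0,"az": 0,"x": -0.5,"y": -4,"z": 2,"hand": 0}
    - {"ax": 0,"ay": 0,"az": 0,"x": -1,"y": -8,"z": 6,"hand": 0}
    - {"ax": 0,"ay": 0,"az": 0,"x": -1,"y": -12,"z": 10,"hand": 0}
    - {"ax": 0,"ay": 0,"az": 0,"x": -1,"y": -16,"z": 14,"hand": 0}
    - {"ax": 0,"ay": 0,"az": 0,"x": -1,"y": -20,"z": 14,"hand": 0}
    - {"ax": 0,"ay": 0,"az": 0,"x": -1,"y": -24,"z": 14,"hand": 0}
    - {"ax": 0,"ay": 0,"az": 0,"x": -1,"y": -28,"z": 14,"hand": 0}
    - {"ax": 0,"ay": 0,"az": 0,"x": -1,"y": -29,"z": 14,"hand": 0}

```text
t: 10.35
ee_pos: [468.8, -160.0, 143.9]
ee_rot: [2.396, 2.032, -0.0]
force: [0.6, 0.2, 0.1]
width: 85.6
```

Run:
```python
from h import *
s=manip.get_state(); print({k:np.round(s[k],3) for k in('t','ee_pos','ee_rot','force','width')})
im,d,c=grab('top'); W=world(d,c); np.savez('top5.npz',im=im,d=d)
i2,d2,c2=grab('scene')
hsv=cv2.cvtColor(im,cv2.COLOR_RGB2HSV); H,S=hsv[...,0],hsv[...,1]
Z=cv2.medianBlur(W[...,2].astype(np.float32),3)
m=roi(230,360,300,420)&(S<70)&(W[...,0]>420)&(np.linalg.norm(W[...,:2]-[499,251],axis=-1)<72); m=big(m); enc(plane(uv(m),35,c),'dish on mat(top)')
o=np.hstack([im[185:275,140:260],i2[120:210,260:380]])
cv2.imwrite('pics/s5.png',cv2.resize(o[:,:,::-1],(800,300),interpolation=cv2.INTER_CUBIC))
```

```text
{'t': np.float64(10.35), 'ee_pos': array([ 468.776, -159.989,  143.903]), 'ee_rot': array([ 2.396,  2.032, -0.   ]), 'force': array([0.586, 0.204, 0.062]), 'width': np.float64(85.621)}
dish on mat(top) 827 enc 499.6 245.5 52.4 mean [498.9 245.9]
```

View pics/s5.png

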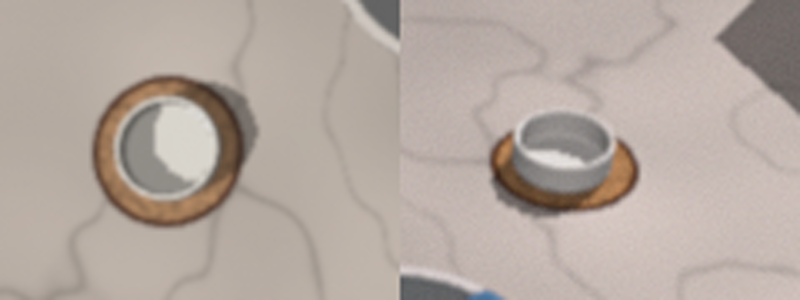

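Dish at about (499,247), well inside the mat. Now to the tongs, at about (527,-259) with yaw about -14.5°.

apply_moves:
  rows:
    - {"ax": 0,"ay": 0,"az": 10.6,"x": 1,"y": -2,"z": 0,"hand": 0}
    - {"ax": 0,"ay": 0,"az": 21.2,"x": 2,"y": -4,"z": 0,"hand": 0}
    - {"ax": 0,"ay": 0,"az": 31.8,"x": 3,"y": -6,"z": 0,"hand": 0}
    - {"ax": 0,"ay": 0,"az": 42.4,"x": 4,"y": -8,"z": 0,"hand": 0}
    - {"ax": 0,"ay": 0,"az": 53,"x": 5.8,"y": -9.9,"z": 0,"hand": 0}
    - {"ax": 0,"ay": 0,"az": 63.6,"x": 5.8,"y": -9.9,"z": -2,"hand": 0}
    - {"ax": 0,"ay": 0,"az": 74.2,"x": 5.8,"y": -9.9,"z": -4,"hand": 0}
    - {"ax": 0,"ay": 0,"az": 84.8,"x": 5.8,"y": -9.9,"z": -6,"hand": 0}

```text
t: 11.45
ee_pos: [527.7, -255.3, 83.4]
ee_rot: [-0.384, -3.118, -0.0]
force: [-0.4, -1.3, 0.0]
width: 85.6
```

Run:
```python
from h import *
from scipy.spatial.transform import Rotation as Ro
s=manip.get_state(); print({k:np.round(s[k],3) for k in('t','joint_positions','ee_pos','ee_rot','force','width')})
M=Ro.from_rotvec(s['ee_rot']).as_matrix(); print('tool y ang',np.degrees(np.arctan2(M[1,1],M[0,1])))
im,d,c=grab('scene'); R=np.array(c['R']);t=np.array(c['t'])
o=cv2.resize(im[150:270,110:230][:,:,::-1],(600,600),interpolation=cv2.INTER_CUBIC)
def P(X):
    q=R@np.array(X,float)+t; return tuple(int(v) for v in (np.array([c['fx']*q[0]/q[2]+c['cx'],c['fy']*q[1]/q[2]+c['cy']])-[110,150])*5)
a=np.radians(-14.5); e=np.array([np.cos(a),np.sin(a),0]); n=np.array([-e[1],e[0],0]); O=np.array([527,-259,26.])
for p in [O-85*e,O+109*e+35*n,O+109*e-35*n,O+30*n+19*e,O+30*n-19*e,O-30*n+19*e,O-30*n-19*e]: cv2.circle(o,P(p),3,(0,0,255),1)
q=s['ee_pos']+[0,0,18]; 
for sg in(1,-1): cv2.circle(o,P(q+sg*42.5*M[:,1]),4,(255,0,0),1)
cv2.imwrite('pics/s6.png',o)
```

```text
{'t': np.float64(11.45), 'joint_positions': array([-0.451,  0.449, -0.06 ,  1.063,  0.   , -0.206]), 'ee_pos': array([ 527.707, -255.265,   83.374]), 'ee_rot': array([-0.384, -3.118, -0.   ]), 'force': array([-0.435, -1.313,  0.032]), 'width': np.float64(85.573)}
tool y ang 75.96888172393204
```

View pics/s6.png

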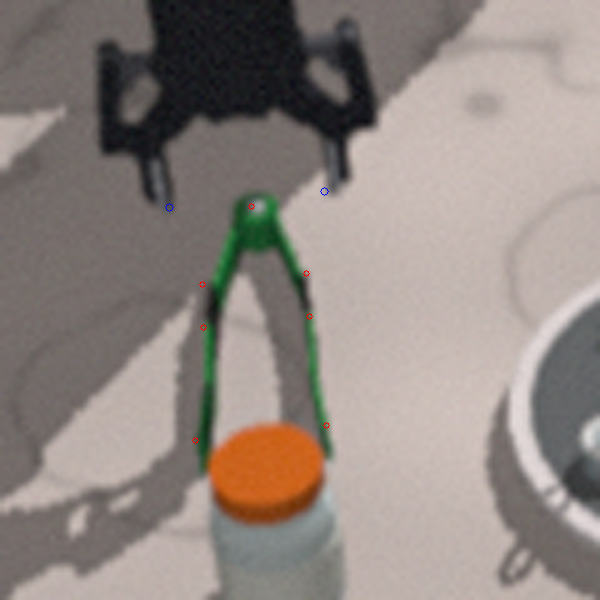

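Fingertips match tip = TCP + 18 at full opening, and the tongs overlay fits to a few mm. Descending in stages.

apply_moves:
  rows:
    - {"ax": 0,"ay": 0,"az": 0,"x": 0,"y": 0.1,"z": -1.5,"hand": 0}
    - {"ax": 0,"ay": 0,"az": 0,"x": 0,"y": 0.1,"z": -3,"hand": 0}
    - {"ax": 0,"ay": 0,"az": 0,"x": 0,"y": 0.1,"z": -5,"hand": 0}
    - {"ax": 0,"ay": 0,"az": 0,"x": 0,"y": 0.1,"z": -6.5,"hand": 0}
    - {"ax": 0,"ay": 0,"az": 0,"x": 0,"y": 0.1,"z": -7.6,"hand": 0}
    - {"ax": 0,"ay": 0,"az": 0,"x": 0,"y": 0.1,"z": -8.3,"hand": 0}
    - {"ax": 0,"ay": 0,"az": 0,"x": 0,"y": 0.1,"z": -8.7,"hand": 0}
    - {"ax": 0,"ay": 0,"az": 0,"x": 0,"y": 0.1,"z": -8.7,"hand": 0}

```text
t: 12.5
ee_pos: [527.8, -255.4, -2.9]
ee_rot: [0.395, 3.117, -0.0]
force: [0.1, -0.0, 0.7]
width: 85.6
```

apply_moves:
  force: 20
  rows:
    - {"ax": 0,"ay": 0,"az": 0,"x": 0,"y": 0,"z": 0,"hand": 0.15}
    - {"ax": 0,"ay": 0,"az": 0,"x": 0,"y": 0,"z": 0,"hand": 0.2}
    - {"ax": 0,"ay": 0,"az": 0,"x": 0,"y": 0,"z": -0.2,"hand": 0.24}
    - {"ax": 0,"ay": 0,"az": 0,"x": 0,"y": 0,"z": -0.4,"hand": 0.27}
    - {"ax": 0,"ay": 0,"az": 0,"x": 0,"y": 0,"z": -0.4,"hand": 0.3}
    - {"ax": 0,"ay": 0,"az": 0,"x": 0,"y": 0,"z": -0.4,"hand": 0.33}
    - {"ax": 0,"ay": 0,"az": 0,"x": 0,"y": 0,"z": -0.4,"hand": 0.357}
    - {"ax": 0,"ay": 0,"az": 0,"x": 0,"y": 0,"z": -0.4,"hand": 0.357}

```text
t: 13.5
ee_pos: [528.1, -255.4, -6.6]
ee_rot: [0.395, 3.116, 0.0]
force: [0.1, 1.1, 6.0]
width: 54.8
```

Run:
```python
from h import *
s=manip.get_state(); print({k:np.round(s[k],3) for k in('t','joint_positions','ee_pos','ee_rot','force','width')})
```

```text
{'t': np.float64(13.5), 'joint_positions': array([-0.451,  0.528, -0.181,  0.862,  0.   , -0.199]), 'ee_pos': array([ 528.069, -255.39 ,   -6.59 ]), 'ee_rot': array([0.395, 3.116, 0.   ]), 'force': array([0.146, 1.059, 5.978]), 'width': np.float64(54.765)}
```

apply_moves:
  rows:
    - {"ax": 0,"ay": 0,"az": 0,"x": 0,"y": 0,"z": 0.5,"hand": 0.357}
    - {"ax": 0,"ay": 0,"az": 0,"x": 0,"y": 0,"z": 1.5,"hand": 0.357}
    - {"ax": 0,"ay": 0,"az": 0,"x": 0,"y": 0,"z": 3,"hand": 0.357}
    - {"ax": 0,"ay": 0,"az": 0,"x": 0,"y": 0,"z": 4.5,"hand": 0.357}
    - {"ax": 0,"ay": 0,"az": 0,"x": 0,"y": 0,"z": 6,"hand": 0.357}
    - {"ax": 0,"ay": 0,"az": 0,"x": 0,"y": 0,"z": 7.5,"hand": 0.357}
    - {"ax": 0,"ay": 0,"az": 0,"x": 0,"y": 0,"z": 8.5,"hand": 0.357}
    - {"ax": 0,"ay": 0,"az": 0,"x": 0,"y": 0,"z": 8.5,"hand": 0.357}

```text
t: 14.5
ee_pos: [528.2, -255.6, 78.7]
ee_rot: [0.395, 3.116, -0.001]
force: [-0.4, -0.6, -1.5]
width: 55.3
```

apply_moves:
  rows:
    - {"ax": 0,"ay": 0,"az": 2,"x": -1,"y": 2,"z": 0,"hand": 0.357}
    - {"ax": 0,"ay": 0,"az": 4.5,"x": -2.5,"y": 5,"z": 0,"hand": 0.357}
    - {"ax": 0,"ay": 0,"az": 7,"x": -4,"y": 8,"z": 0,"hand": 0.357}
    - {"ax": 0,"ay": 0,"az": 9.5,"x": -5,"y": 11,"z": 0,"hand": 0.357}
    - {"ax": 0,"ay": 0,"az": 12,"x": -6,"y": 14,"z": 0,"hand": 0.357}
    - {"ax": 0,"ay": 0,"az": 14.5,"x": -7,"y": 17,"z": 0,"hand": 0.357}
    - {"ax": 0,"ay": 0,"az": 17,"x": -8,"y": 19.5,"z": 0,"hand": 0.357}
    - {"ax": 0,"ay": 0,"az": 17.4,"x": -8,"y": 20.7,"z": 0,"hand": 0.357}

```text
t: 15.5
ee_pos: [447.0, -47.4, 77.7]
ee_rot: [0.083, -3.14, -0.0]
force: [-0.3, -0.2, -1.7]
width: 55.1
```

apply_moves:
  rows:
    - {"ax": 0,"ay": 0,"az": 0,"x": 0,"y": 0,"z": -0.5,"hand": 0.357}
    - {"ax": 0,"ay": 0,"az": 0,"x": 0,"y": 0,"z": -1.5,"hand": 0.357}
    - {"ax": 0,"ay": 0,"az": 0,"x": 0,"y": 0,"z": -2.5,"hand": 0.357}
    - {"ax": 0,"ay": 0,"az": 0,"x": 0,"y": 0,"z": -3.5,"hand": 0.357}
    - {"ax": 0,"ay": 0,"az": 0,"x": 0,"y": 0,"z": -4.5,"hand": 0.357}
    - {"ax": 0,"ay": 0,"az": 0,"x": 0,"y": 0,"z": -5,"hand": 0.357}
    - {"ax": 0,"ay": 0,"az": 0,"x": 0,"y": 0,"z": -5.2,"hand": 0.357}
    - {"ax": 0,"ay": 0,"az": 0,"x": 0,"y": 0,"z": -5.2,"hand": 0.357}

```text
t: 16.5
ee_pos: [447.8, -48.4, 26.1]
ee_rot: [-0.081, 3.14, -0.0]
force: [0.6, 1.0, -0.6]
width: 55.1
```

Run:
```python
from h import *
from scipy.spatial.transform import Rotation as Ro
s=manip.get_state(); print({k:np.round(s[k],3) for k in('t','ee_pos','force','width')})
M=Ro.from_rotvec(s['ee_rot']).as_matrix(); yaw=np.degrees(np.arctan2(M[1,1],M[0,1]))-90; print('yaw',yaw)
o=[]
e=np.array([np.cos(np.radians(yaw)),np.sin(np.radians(yaw)),0]); n=np.array([-e[1],e[0],0]); O=s['ee_pos']+[0,0,6.6]
for nm,(u0,v0) in (('scene',(180,130)),('top',(240,145))):
    im,d,c=grab(nm); R=np.array(c['R']);t=np.array(c['t']); np.savez(nm+'7.npz',im=im,d=d)
    w=cv2.resize(im[v0:v0+100,u0:u0+66][:,:,::-1],(396,600),interpolation=cv2.INTER_CUBIC)
    def P(X):
        q=R@np.array(X,float)+t; return tuple(int(v) for v in (np.array([c['fx']*q[0]/q[2]+c['cx'],c['fy']*q[1]/q[2]+c['cy']])-[u0,v0])*6)
    for p in [O+109*e+29*n,O+109*e-29*n,O+62*e+29*n,O+62*e-29*n]: 
        cv2.line(w,P(p),P(p+[0,0,26]),(0,0,255),1)
    cv2.circle(w,P((610,-41,20)),4,(255,0,0),1);cv2.circle(w,P((610,-41,56)),4,(255,0,0),1)
    o.append(w)
    print(nm)
cv2.imwrite('pics/s7.png',np.hstack(o))
```

```text
{'t': np.float64(16.5), 'ee_pos': array([447.815, -48.382,  26.077]), 'force': array([ 0.636,  1.025, -0.61 ]), 'width': np.float64(55.082)}
yaw 2.9619144475681907
scene
top
```

View pics/s7.png

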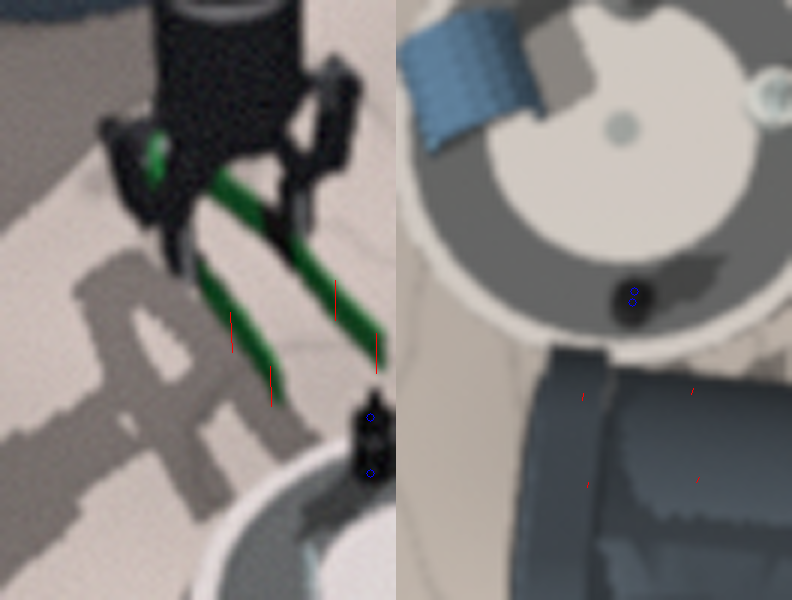

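The tongs are held level, with tips where predicted, and the valve axis at about (609,-40). Going in along the turntable's +x.

apply_moves:
  rows:
    - {"ax": 0,"ay": 0,"az": 0,"x": 0.5,"y": 0,"z": -0.4,"hand": 0.357}
    - {"ax": 0,"ay": 0,"az": 0,"x": 1.8,"y": 0.1,"z": -0.4,"hand": 0.357}
    - {"ax": 0,"ay": 0,"az": 0,"x": 3.1,"y": 0.2,"z": -0.4,"hand": 0.357}
    - {"ax": 0,"ay": 0,"az": 0,"x": 4.4,"y": 0.25,"z": -0.4,"hand": 0.357}
    - {"ax": 0,"ay": 0,"az": 0,"x": 5.6,"y": 0.3,"z": -0.4,"hand": 0.357}
    - {"ax": 0,"ay": 0,"az": 0,"x": 6.8,"y": 0.35,"z": -0.4,"hand": 0.357}
    - {"ax": 0,"ay": 0,"az": 0,"x": 7.6,"y": 0.4,"z": -0.4,"hand": 0.357}
    - {"ax": 0,"ay": 0,"az": 0,"x": 7.6,"y": 0.4,"z": -0.4,"hand": 0.357}

```text
t: 17.6
ee_pos: [524.1, -44.4, 21.9]
ee_rot: [0.081, -3.141, 0.0]
force: [0.2, -0.6, -0.8]
width: 55.0
```

Run:
```python
from h import *
s=manip.get_state(); print({k:np.round(s[k],3) for k in('t','ee_pos','force','width')})
im,d,c=grab('scene')
cv2.imwrite('pics/s8.png',cv2.resize(im[140:220,190:290][:,:,::-1],(750,600),interpolation=cv2.INTER_CUBIC))
```

```text
{'t': np.float64(17.6), 'ee_pos': array([524.122, -44.358,  21.915]), 'force': array([ 0.181, -0.579, -0.785]), 'width': np.float64(55.031)}
```

I've used all 12 picture views, so I'll check numerically: where the valve's barb and the green jaws sit in the scene image.

```bash
cat >> h.py <<'E'
def jawcheck(im,c,zs=(60,)):
    hsv=cv2.cvtColor(im,cv2.COLOR_RGB2HSV); g=(hsv[...,1]>90)&(hsv[...,0]>40)&(hsv[...,0]<90)
    k=im.max(-1)<55
    return g,k
E
python3 - <<'E'
from h import *
im,d,c=grab('scene'); z=np.load('scene7.npz')['im']; np.savez('scene8.npz',im=im)
for n,a in(('before',z),('now',im)):
    g,k=jawcheck(a,c); s=np.where(g,'G',np.where(k,'#','.'))
    print(n); print('\n'.join('%d '%r+''.join(s[r,212:262]) for r in range(178,214)))
E
```

```text
before
178 ..GGG................GGG..........................
179 ..GGGG...............GGGG.........................
180 ...GGGG...............GGGG........................
181 ....GGGG...............GGGG.......................
182 ....GGGGG..............GGGGG......................
183 .....GGGG................GGGG.....................
184 ......GGGG................GGGGG...................
185 .......GGGG................GGGG...................
186 ........GGG................GGGG...................
187 ........GGGG.................GG...................
188 .........GGGG.................G...................
189 ..........GGG.................G...................
190 ...........GGG....................................
191 ...........GGG....................................
192 ............GG....................................
193 ............GG....................................
194 .............GG...................................
195 .............GG...................................
196 ..............................#...................
197 ..............................#.............
[... 2170 characters left out ...]
........GGGG.....######.....GGGGG.......
202 ...................GGG.....######.....GGGGG.......
203 ...................GGGG....#######.....GGGGG......
204 .....................GGG...#######......GGGG......
205 ......................GGG..########......GGG......
206 ......................GGGGG########.......GG......
207 ......................GGGGGG#######...............
208 .......................GGGGG#######...............
209 .......................GGGG########...............
210 ........................GGG#######................
211 ........................GGG...##..................
212 .........................GG.......................
213 .........................G........................
```

The valve is untouched and between the jaws. Closing on it with 20 N.

apply_moves:
  force: 20
  rows:
    - {"ax": 0,"ay": 0,"az": 0,"x": 0,"y": 0,"z": 0,"hand": 0.39}
    - {"ax": 0,"ay": 0,"az": 0,"x": 0,"y": 0,"z": 0,"hand": 0.42}
    - {"ax": 0,"ay": 0,"az": 0,"x": 0,"y": 0,"z": 0,"hand": 0.45}
    - {"ax": 0,"ay": 0,"az": 0,"x": 0,"y": 0,"z": 0,"hand": 0.48}
    - {"ax": 0,"ay": 0,"az": 0,"x": 0,"y": 0,"z": 0,"hand": 0.51}
    - {"ax": 0,"ay": 0,"az": 0,"x": 0,"y": 0,"z": 0,"hand": 0.56}
    - {"ax": 0,"ay": 0,"az": 0,"x": 0,"y": 0,"z": 0,"hand": 0.62}
    - {"ax": 0,"ay": 0,"az": 0,"x": 0,"y": 0,"z": 0,"hand": 0.62}

```text
t: 18.7
ee_pos: [523.7, -44.4, 22.0]
ee_rot: [-0.081, 3.141, 0.0]
force: [0.1, -0.6, -1.0]
width: 42.0
```

Stopped at 42 mm, which is the expected width with the valve in the jaws. Lifting slowly.

apply_moves:
  force: 23
  rows:
    - {"ax": 0,"ay": 0,"az": 0,"x": 0,"y": 0,"z": 0,"hand": 0.62}
    - {"ax": 0,"ay": 0,"az": 0,"x": 0,"y": 0,"z": 0.3,"hand": 0.62}
    - {"ax": 0,"ay": 0,"az": 0,"x": 0,"y": 0,"z": 0.9,"hand": 0.62}
    - {"ax": 0,"ay": 0,"az": 0,"x": 0,"y": 0,"z": 1.7,"hand": 0.62}
    - {"ax": 0,"ay": 0,"az": 0,"x": 0,"y": 0,"z": 2.7,"hand": 0.62}
    - {"ax": 0,"ay": 0,"az": 0,"x": 0,"y": 0,"z": 3.7,"hand": 0.62}
    - {"ax": 0,"ay": 0,"az": 0,"x": 0,"y": 0,"z": 4.7,"hand": 0.62}
    - {"ax": 0,"ay": 0,"az": 0,"x": 0,"y": 0,"z": 5.5,"hand": 0.62}

```text
t: 19.7
ee_pos: [523.9, -44.4, 77.8]
ee_rot: [-0.081, 3.14, -0.0]
force: [0.3, -1.0, -1.8]
width: 41.5
```

apply_moves:
  rows:
    - {"ax": 0,"ay": 0,"az": 0,"x": 0,"y": 0,"z": 0.8,"hand": 0.62}
    - {"ax": 0,"ay": 0,"az": 0,"x": 0,"y": 0,"z": 1.6,"hand": 0.62}
    - {"ax": 0,"ay": 0,"az": 0,"x": 0,"y": 0,"z": 2.5,"hand": 0.62}
    - {"ax": 0,"ay": 0,"az": 0,"x": 0,"y": 0,"z": 3.4,"hand": 0.62}
    - {"ax": 0,"ay": 0,"az": 0,"x": 0,"y": 0,"z": 4.2,"hand": 0.62}
    - {"ax": 0,"ay": 0,"az": 0,"x": 0,"y": 0,"z": 4.7,"hand": 0.62}
    - {"ax": 0,"ay": 0,"az": 0,"x": 0,"y": 0,"z": 5,"hand": 0.62}
    - {"ax": 0,"ay": 0,"az": 0,"x": 0,"y": 0,"z": 5,"hand": 0.62}

```text
t: 20.7
ee_pos: [523.8, -44.4, 127.1]
ee_rot: [-0.081, 3.14, -0.0]
force: [-0.8, 0.7, -1.1]
width: 42.0
```

Run:
```python
from h import *
s=manip.get_state(); print({k:np.round(s[k],3) for k in('t','ee_pos','force','width')})
im,d,c=grab('scene'); R=np.array(c['R']);t=np.array(c['t'])
for z in(100,145):
    q=R@np.array([609,-40,z])+t; print(z,c['fx']*q[0]/q[2]+c['cx'],c['fy']*q[1]/q[2]+c['cy'])
g,k=jawcheck(im,c); a=np.where(g,'G',np.where(k,'#','.'))
print('\n'.join('%d '%r+''.join(a[r,212:262]) for r in range(155,212)))
```

```text
{'t': np.float64(20.7), 'ee_pos': array([523.767, -44.396, 127.071]), 'force': array([-0.808,  0.731, -1.114]), 'width': np.float64(42.013)}
100 241.88013256668432 187.59003183546196
145 241.8693610994265 175.03782659114984
155 ......###..........GG#####........................
156 ......###...........####G.........................
157 ......###............###GG........................
158 ......###.............#GGGG.......................
159 .......##...#.........##GGG.......................
160 .......##...#G.........##GGG......................
161 ........##..#G..........#GGGG.....................
162 ............#GG..........GGGG.....................
163 ............#GGG..........GGGG....................
164 .............GGGGG.........GGG....................
165 ..............GGGGG.........GGG...................
166 ..............GGGGGG.........GG#..................
167 ...............GGGGGG........G#G..................
168 .................GGGGG.......##G#.................
169 ..................GGGGG......####G................
170 ...................GGGGG....##G####............
[... 1558 characters left out ...]
........................................
200 ..................................................
201 ..................................................
202 ..................................................
203 ..................................................
204 ..................................................
205 ..................................................
206 ..................................................
207 ..................................................
208 ..................................................
209 ..................................................
210 ..................................................
211 ..................................................
```

apply_moves:
  rows:
    - {"ax": 0,"ay": 0,"az": 0.5,"x": -0.2,"y": 0.5,"z": 0,"hand": 0.62}
    - {"ax": 0,"ay": 0,"az": 2,"x": -0.8,"y": 1.8,"z": 0,"hand": 0.62}
    - {"ax": 0,"ay": 0,"az": 4,"x": -1.6,"y": 3.8,"z": 0,"hand": 0.62}
    - {"ax": 0,"ay": 0,"az": 6,"x": -2.4,"y": 6,"z": 0,"hand": 0.62}
    - {"ax": 0,"ay": 0,"az": 8,"x": -3.3,"y": 8.2,"z": 0,"hand": 0.62}
    - {"ax": 0,"ay": 0,"az": 10.5,"x": -4.2,"y": 10.5,"z": 0,"hand": 0.62}
    - {"ax": 0,"ay": 0,"az": 13,"x": -5.1,"y": 12.8,"z": 0,"hand": 0.62}
    - {"ax": 0,"ay": 0,"az": 15,"x": -6,"y": 15,"z": 0,"hand": 0.62}

```text
t: 21.75
ee_pos: [462.7, 107.0, 127.0]
ee_rot: [0.495, -3.102, -0.0]
force: [-0.5, -0.1, -0.9]
width: 41.8
```

apply_moves:
  rows:
    - {"ax": 0,"ay": 0,"az": 2,"x": -0.8,"y": 2,"z": 0,"hand": 0.62}
    - {"ax": 0,"ay": 0,"az": 4,"x": -1.6,"y": 4,"z": -0.4,"hand": 0.62}
    - {"ax": 0,"ay": 0,"az": 6,"x": -2.4,"y": 6,"z": -0.9,"hand": 0.62}
    - {"ax": 0,"ay": 0,"az": 8,"x": -3.1,"y": 7.8,"z": -1.4,"hand": 0.62}
    - {"ax": 0,"ay": 0,"az": 9.3,"x": -3.6,"y": 9.2,"z": -1.8,"hand": 0.62}
    - {"ax": 0,"ay": 0,"az": 10,"x": -3.9,"y": 9.9,"z": -2,"hand": 0.62}
    - {"ax": 0,"ay": 0,"az": 10,"x": -4,"y": 10.1,"z": -2,"hand": 0.62}
    - {"ax": 0,"ay": 0,"az": 10,"x": -4,"y": 10.1,"z": -2,"hand": 0.62}

```text
t: 22.75
ee_pos: [423.9, 206.4, 107.1]
ee_rot: [-0.758, 3.049, -0.0]
force: [1.0, -0.2, -1.1]
width: 41.5
```

Run:
```python
from h import *
from scipy.spatial.transform import Rotation as Ro
s=manip.get_state(); print({k:np.round(s[k],3) for k in('t','ee_pos','force','width')})
M=Ro.from_rotvec(s['ee_rot']).as_matrix(); a=np.arctan2(M[1,1],M[0,1])-np.pi/2
V=s['ee_pos']+[85*np.cos(a),85*np.sin(a),16]; print('valve pred',V,np.degrees(a))
im,d,c=grab('scene'); R=np.array(c['R']);t=np.array(c['t'])
def pr(X): q=R@np.array(X)+t; return np.array([c['fx']*q[0]/q[2]+c['cx'],c['fy']*q[1]/q[2]+c['cy']])
print('valve px',pr(V),'dish rim',pr([499,247,35]),'mat',pr([499.5,251,1]))
g,k=jawcheck(im,c); u0,v0=(pr(V)-[25,22]).astype(int)
hsv=cv2.cvtColor(im,cv2.COLOR_RGB2HSV); b=(hsv[...,1]>85)&(hsv[...,0]<22)&(im.max(-1)>90); w=(hsv[...,1]<25)
A=np.where(g,'G',np.where(k,'#',np.where(b,'m',np.where(w,'w','.'))))
print(u0,v0); print('\n'.join('%d '%r+''.join(A[r,u0:u0+55]) for r in range(v0,v0+70)))
```

```text
{'t': np.float64(22.75), 'ee_pos': array([423.852, 206.432, 107.126]), 'force': array([ 0.974, -0.222, -1.122]), 'width': np.float64(41.532)}
valve pred [498.94880938 246.24939259 123.12557931] 27.93329704450194
valve px [310.95736317 138.64147399] dish rim [308.60699081 161.10501654] mat [308.78546094 169.14072337]
285 116
116 #############www.ww.w.w...ww.w.ww..wwww...w.w.www....ww
117 ww##########wwww.wwwwwww.w.w.ww.....www.wwwww..ww.w.w..
118 www##w######w..wwwwww.wwwww...w.w.ww.....ww.wwww.ww..ww
119 www#ww.####wwwww.www...wwwwww.wwwwww.www......w..wwww..
120 www#ww#####www....wwww..w..w.w.www.wwww...w..w.wwwww..w
121 .w##w..####www.w.w.w.ww.w.ww.wwwww..w.w...wwww.w.w.w..w
122 #####w#####wwwwww.w.ww.....ww.w.ww..w..www.w..www.wwwww
123 ###########ww.ww.w.w.w..www.www..wwww.wwwwww.w.w.w.....
124 ###########wwww.ww.ww.w.ww.ww....ww.wwwwww..www.wwwww.w
125 ##w########..www......www......w.w..w.w.www.wwww.w...ww
126 ##ww######GGG...ww..www.w.......wwwwwwww.wwwwwwww...ww.
127 ##ww#######GGGG....www.w...www...wwwww...w..ww.......w.
128 #.ww##G###GGGGGGG....wwwww.w...w.wwww..wwwwwwwww.w
[... 2725 characters left out ...]
wwwwwwwwwwwwwwwwwwww.mmmmmmmmm..www...w.
175 wwww....mmmmmm..wwwwwwwwwwwwwwwww..mmmmmmmmmm...w.w.w.w
176 ww.......mmmmmmm..wwwwwwwwwwwww..mmmmmmmmmmm...ww.ww..w
177 w.w.w......mmmmmmm.............mmmmmmmmmmmm....wwwwww.w
178 ...ww.w.....mmmmmmmmmmm.mm.mmmmmmmmmmmmmmm...w.wwwww.ww
179 wwww.w........mmmmmmmmmmmmmmmmmmmmmmmmmmm...w.w..w.www.
180 w..ww.wwww.......mmmmmmmmmmmmmmmmmmmmmm...wwwww.w..w.w.
181 ..wwwww.w.ww...........mm..mmmmmmmmm....w.www.ww...w...
182 ww.wwww.ww.www..............mmmm.......wwww..w.ww..wwww
183 ...wwwww.www.w.ww...................ww.ww.......w...www
184 www.ww..ww.....ww.ww.w..w....wwwwww.wwwwwwwwww...w.w.ww
185 ...ww.wwwwwww.w.www...w.ww...wwww.ww.wwwww.ww....w.w.ww
```

The valve is held in the jaws at about (499,246,123), and the dish shows at about (499,247) on the mat. I'll hold for a second to settle, then hand in.

apply_moves:
  rows:
    - {"ax": 0,"ay": 0,"az": 0,"x": 0,"y": 0,"z": 0,"hand": 0.62}
    - {"ax": 0,"ay": 0,"az": 0,"x": 0,"y": 0,"z": 0,"hand": 0.62}
    - {"ax": 0,"ay": 0,"az": 0,"x": 0,"y": 0,"z": 0,"hand": 0.62}
    - {"ax": 0,"ay": 0,"az": 0,"x": 0,"y": 0,"z": 0,"hand": 0.62}
    - {"ax": 0,"ay": 0,"az": 0,"x": 0,"y": 0,"z": 0,"hand": 0.62}
    - {"ax": 0,"ay": 0,"az": 0,"x": 0,"y": 0,"z": 0,"hand": 0.62}
    - {"ax": 0,"ay": 0,"az": 0,"x": 0,"y": 0,"z": 0,"hand": 0.62}
    - {"ax": 0,"ay": 0,"az": 0,"x": 0,"y": 0,"z": 0,"hand": 0.62}

```text
t: 23.8
ee_pos: [423.7, 206.6, 107.0]
ee_rot: [0.759, -3.049, 0.0]
force: [0.6, -0.2, -1.3]
width: 41.7
```

Run:
```python
from h import *
s=manip.get_state(); print({k:np.round(s[k],3) for k in('t','ee_pos','force','width')})
print(ticket.finish_job())
```

```text
{'t': np.float64(23.8), 'ee_pos': array([423.739, 206.588, 106.997]), 'force': array([ 0.624, -0.199, -1.313]), 'width': np.float64(41.714)}
the job is handed in; nothing more can be done
None
```

I pushed the dish onto the cork mat, took the valve off the turntable with the tongs, and handed the job in at 23.8 s with the valve held above the dish. The hand-in reports no verdict, so the figures below are my own last checks.

- **Dish:** its centre is about (499, 247) mm, roughly 4 mm from the mat centre. It was never lifted.
- **Valve:** by calculation from the tool pose it is at about (499, 246, 123) mm, within a few mm of the dish centre. The last camera frame agrees, showing the valve between the jaws above the dish.
- **Grip:** the fingers stopped at 41.7 mm, close to the 43 mm expected with the valve held. Grip force is set to 23 N and the tongs are more than 100 mm up.

Some things disagreed or went unchecked:

- **Fingertip height:** the fingertips stood about 28 mm higher than the reported tool position implied. My first push passed over the dish rim without moving it, so I recalibrated from the images.
- **Contact with the timber:** the state showed about 6 N upwards while I was grasping the tongs, probably the fingertips touching lightly.
- **Picture limit:** I used all 12 picture views before the closing step, so the valve grip and the final pose were checked only from pixel values and the tool state.
- **Other objects:** I did not measure the other objects again at the end. The path kept clear of them.

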